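Rock the locating block out of the microscope base

ROBOT

A 6-joint arm with a two-finger parallel gripper is mounted at the origin on the work surface. World frame = base frame: x ahead of the robot, y to its left, z up, the work surface at z = 0. Lengths are in mm, angles in rad, forces in N, time in s.
With the tool pointing down it reaches from about 350 to 950 mm from the base axis. Payload 17.4 kg.
Tool frame: the origin (TCP) lies midway between the tips of the shut fingers; the grasp point (between the pads) lies 19 mm behind it; z points along the fingers, y is the line along which they close (so a half turn about z gives the same grasp; the last joint's range is limited). The gripper opens to 93 mm and grips with 3 to 60 N. Pads are 15 mm wide; open, the fingers measure 128 mm over their backs; the gripper's body (75 mm by 188 mm) begins 65 mm behind the grasp point.
Start: joints at [-1.338, 0.116, 1.442, -0, 1.584, -0.038], TCP at [180.554, -650.409, 218.646] pointing down, gripper open.
Joint ranges: [-2.83, 2.83], [-0.83, 2.19], [0.07, 2.5], [-1.14, 4.28], [0.01, 3], [-2.97, 2.97]. Speed limits (rad/s): [1.89, 1.89, 2.22, 3.14, 3.14, 3.14].

INTERFACE

Orientations are given as a unit quaternion [x, y, z, w].
In Python, from station import bot gives the robot as it stands.
- The arm moves only by the shell command python3 -m inch 'ROWS' [OPENING]. ROWS is JSON, one flat list of numbers, 6 for each row, row after row: the shift along the world's x, y, z scaled (see below), then the turn, a rotation vector about the world's x, y, z scaled (see below). In form: [x, y, z, ax, ay, az, x, y, z, ax, ay, az, ...]. A call has 1 to 5 rows; each row is the pose to reach, as a shift and turn from the pose commanded when the call began; what a row does not reach only later rows make up. The controller multiplies each number of a shift by 20 cm and each number of a turn by 2 rad. A row lasts 1/10 s, in which the tool goes at most 50 mm and 8.59 degrees, less where a joint would pass 70% of its speed; a pose out of reach is approached as far as the arm can. A call with a number of a shift or a turn outside -1 to 1 is refused whole. A call with a gripper value outside its range is refused whole. OPENING is the opening, from -1 (shut) to 1 (fully open), set as the call begins (- or left out, the last holds). The fingers move at their own pace and stop on an object; the grip force is fixed at half the most. Time passes only in rows, so rows that repeat a pose let the fingers close. It gives the time, the measured TCP pose, the force, the opening and the grip force at its end, in the units of the state.
- bot.get_state(): the state, without advancing time (a new reading comes with each control period).
- bot.camera(name): name is "side" or "top"; returns a dict with "pixels" (420x560x3 uint8, red, green, blue), "fx", "fy", "cx", "cy" (pixels), "D" ([k1, k2, p1, p2, k3] as OpenCV has them; the pictures are not rectified), "R" (3x3) and "t" (3): a world point X has camera coordinates R X + t. Camera axes: x right, y down, z forward; pixel columns grow to the right and rows downward; lengths in mm; the calibration is good to about 2 mm. A picture is of the moment at which its call begins. There is no depth.
- bot.job_done(): hands the job in; it is judged then, once.
Trained networks look in the newest picture that a camera, given by its name, has taken for a name from the list of things; names that differ only in an ending like _2 or _b are one class to them, and where a whole thing is asked for, a point or a joint stands for the part that bears it (a point fixed in the world has none). Each returns a list of dicts, best first, with "conf" (0 to 1); they miss things now and then, are a little off and sometimes report something else, mostly with a low value. They report only what shows in the picture. A call takes as long as a camera call. They do not tell look-alikes from the thing itself.
- bot.masks_of(camera, name): "mask" (420x560 bool, what is visible of it) and "xy" ([column, row] in pixels, amid what is visible of it).
The state is a dict: "t": time; "q": joint angles; "joint_vel": joint speeds; "tau": joint torques, N m; "tcp_pos": TCP position; "eef_rot": TCP orientation; "force": force on the tool from outside, world axes, zero at the start; "ft_torque": the same for the moment, N m; "width": finger opening in mm; "gripper_force": force on a finger pad.
Only numpy, scipy, OpenCV 4.12 (cv2) and the standard library are available. Lean on these libraries where they do the work, as an engineer would, in place of code of your own. Each camera call takes 0.05 s, during which the arm holds its last target. There are 200 camera calls.

TASK

The steel locating block is clipped tightly into the socket on top of the round microscope base, and pulling it straight up would only lift the whole base. Take it by its grip and rock it side to side along its length, first with its top leaning towards the upright micrometer on the base and then leaning the other way, so that one end after the other comes out of its clip while the base stays down on its rubber plinth. Finish while still holding the block level, just clear of the socket (about 1 to 3 cm of air under it, straight above), and leave everything else on the bench where it is.

Things in the scene. Friction and masses are not known exactly. Their poses are not given: they have to be found in the camera images.
- block_grip (a point): Centre of the upright grip of the locating block (0.18 to 0.27 kg): dark steel, 20 mm along x, 44 mm along y, 46 mm tall, this point half-way up. z is up; y is the block's long direction, +y towards the micrometer. Below the grip a centred shoulder, 32 x 76 mm and 8 mm thick; its underside, 31 mm below this point, rests on the socket's rim. Rocking turns the block about x.
- block_foot (a point): Centre of the block's lowest face, the end of the tongue, 51 mm below block_grip. The tongue, under the shoulder, is 24 x 54 mm (x, y) and reaches 20 mm into the socket.
- socket (a point): Centre of the socket's mouth in the rim on top of the microscope base, about 92 mm above the bench; axes as the seated block's: +y to the micrometer, z up. Socket 26 x 62 mm (x, y), 30 mm deep, in an aluminium plate 64 x 100 mm, 30 mm thick, on an aluminium drum of 150 mm diameter and 50 mm height. In the socket the block can lean 0.15 rad either way along y.
- micrometer (a point): Centre of the top of the upright micrometer, a steel pin of 15 mm diameter on the drum, 64 mm from the socket's centre along +y; its top is 6 mm above the rim.
- clip_far (a point): Spring ball at the socket's -y end (hidden, behind a brass plug), clipped over a rib on the tongue. When the block leans towards the micrometer it pivots on the shoulder's +y end, 38 mm from its middle, and this end rises. It takes about 9 to 15 N to pull out, passes the ball when 4 to 5 mm up, is fully out at 8 mm, and then stays out unless pushed back below 4 mm.
- clip_near (a point): The same spring ball at the +y end, nearest the micrometer; this end comes out when the block leans the other way. 0.13 rad of lean is ample to free an end. While freeing the second end keep the first one 5 mm or more up: the middle of the block is then about 11 mm up.
- drum (a joint): How far the base has been lifted off its rubber plinth, m: 0 sitting, 0.012 most. It cannot slide or turn, but only its weight of about 15 N holds it down; both clips together are stronger than that.
- vial_mid (a point): Bystander: small open glass vial, 28 mm diameter, 42 mm tall, near the base; point half-way up.
- spare_mid (a point): Bystander: a smaller spare block, 20 x 50 x 12 mm with a round 18 mm stub on top, 34 mm tall in all, near the base; point half-way up.
- puck_mid (a point): Bystander: steel sample ring, 32 mm diameter, 8 mm tall, near the base; point half-way up.
- jar_mid (a point): Bystander: amber jar with white cap, 52 mm diameter, 65 mm tall; point half-way up.
- driver_grip (a point): Bystander: screwdriver 170 mm long lying on the bench; point on its handle.
- tray_mid (a point): Bystander: low black tray 90 x 130 x 22 mm; point half-way up.
- meter_mid (a point): Bystander: hand meter, 75 x 130 x 35 mm; point half-way up.
Things that resemble listed ones, but are neither listed nor needed, are in the scene too. Leave any blue look-alike of the part that bears block_grip alone. Leave any pink look-alike of the part that bears socket alone.

How it is judged:
By the outcome, as a careful person would: the job done as asked, in the order asked, and still so for the second after the job is handed in, while the arm keeps its last pose, push and grip.
It also fails if it takes over 48 s, if anything falls off the work surface, if the arm or the gripper's body presses on something with over 40 N, if the wrist force passes 120 N, or if a joint passes its speed limit or range.

## Working session

There is one attempt and no reset: what is moved stays moved. The work goes in short steps, Python scripts to look and compute and a shell command to move; the robot and the scene stay as the last step left them, time stands still between calls to the robot, and variables do not carry over. Pictures are saved under pics/ and viewed, at most 10 in all, crops included, and the job is handed in when it is done.

```bash
ls; mkdir -p pics
cat > h.py <<'E'
import numpy as np, cv2
from station import bot
def K(c): return np.array([[c["fx"],0,c["cx"]],[0,c["fy"],c["cy"]],[0,0,1.]])
def ray(c,xy):
    u=cv2.undistortPoints(np.array([[xy]],float),K(c),np.array(c["D"],float))[0,0]
    R=np.array(c["R"]);t=np.array(c["t"]); return -R.T@t, R.T@np.array([u[0],u[1],1])
def atz(c,xy,z):
    o,d=ray(c,xy); return o+d*(z-o[2])/d[2]
def tri(c1,p1,c2,p2):
    o1,d1=ray(c1,p1);o2,d2=ray(c2,p2)
    s=np.linalg.lstsq(np.c_[d1,-d2],o2-o1,rcond=None)[0]
    a=o1+s[0]*d1;b=o2+s[1]*d2; return (a+b)/2,np.linalg.norm(a-b)
def proj(c,X):
    return cv2.projectPoints(np.array(X,float).reshape(-1,1,3),cv2.Rodrigues(np.array(c["R"],float))[0],np.array(c["t"],float),K(c),np.array(c["D"],float))[0][:,0]
E
python3 - <<'E'
from h import *
np.set_printoptions(precision=1,suppress=True)
C={}
for n in("top","side"):
    c=C[n]=bot.camera(n); cv2.imwrite(f"pics/{n}0.png",c["pixels"][:,:,::-1])
    print(n,-np.array(c["R"]).T@np.array(c["t"]))
    for k in("block_grip","socket","micrometer","drum"):
        for r in bot.masks_of(n,k)[:3]: print(k,r["conf"],np.array(r["xy"]),r["mask"].sum())
s=bot.get_state();print(s)
E
```

```text
pics
top [ 390.5  -11.8 1089. ]
block_grip 0.92 [290.6 202.2] 343
block_grip 0.63 [216.8 228.3] 320
socket 0.64 [219.3 292.1] 2616
socket 0.63 [287.6 210.3] 2007
micrometer 0.58 [220.3 289.8] 2576
micrometer 0.57 [285.9 210.4] 2084
drum 0.65 [288.  208.2] 2086
drum 0.39 [287.8 203.1] 395
side [ 347.2 -586.6  826.9]
block_grip 0.97 [262.7 193.1] 435
block_grip 0.6 [306.1 226.6] 434
socket 0.92 [203.9 207.1] 2619
socket 0.7 [303.3 246.5] 2725
micrometer 0.73 [201.4 210.4] 2691
micrometer 0.6 [304.4 246.6] 2764
drum 0.71 [200.5 204.9] 2621
drum 0.55 [304.6 245. ] 2786
{'t': 0.5, 'q': array([-1.3,  0.1,  1.4,  0. ,  1.6, -0. ]), 'joint_vel': array([ 0., -0., -0., -0., -0.,  0.]), 'tau': array([  0. , -72. , -62.2,   0.1,   0. ,  -0. ]), 'tcp_pos': array([ 180.6, -650.4,  218.6]), 'eef_rot': array([ 1. ,  0.1,  0. , -0. ]), 'force': array([ 0.6,  0.3, -0.2]), 'ft_torque': array([ 0., -0.,  0.]), 'gripper_force': 0.0, 'width': 93.00302606985966}
```

View pics/top0.png

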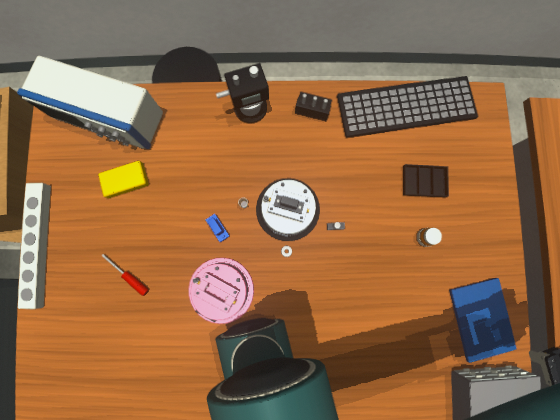

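View pics/side0.png

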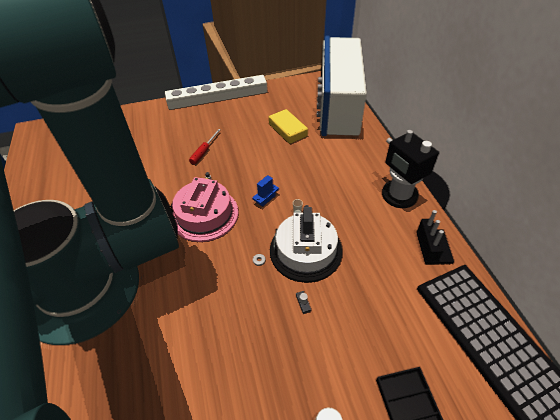

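The top picture shows the white drum at (288,208) with the dark block at (290,202). The pink base (220,290) and the blue block (217,228) are look-alikes. The side picture shows the real base at (305,245) with the block at (306,224). I'll zoom in to find the micrometer.

Run:
```python
import cv2,numpy as np
t=cv2.imread("pics/top0.png")[165:255,235:345];s=cv2.imread("pics/side0.png")[190:290,255:355]
o=np.zeros((600,800,3),np.uint8)
a=cv2.resize(t,(440,360),interpolation=3);b=cv2.resize(s,(360,360),interpolation=3)
o=np.hstack([a,b]);cv2.imwrite("pics/z0.png",o)
```

```text
(no output)
```

View pics/z0.png

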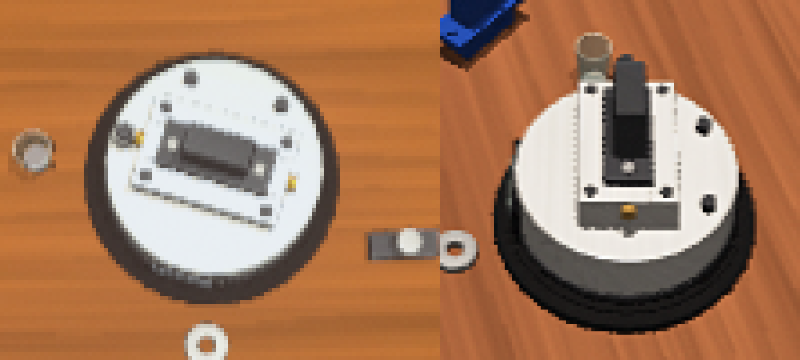

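Run:
```python
from h import *
np.set_printoptions(precision=1,suppress=True)
C={n:bot.camera(n) for n in("top","side")}
D={}
for n,rng in(("top",(288,208)),("side",(305,240))):
    for k in("block_grip","micrometer","clip_far","clip_near","vial_mid","spare_mid","puck_mid","drum"):
        for r in bot.masks_of(n,k)[:4]:
            if np.hypot(*(np.array(r["xy"])-rng))<90:
                m=r["mask"].astype(np.uint8); rc=cv2.minAreaRect(cv2.findNonZero(m))
                D.setdefault((n,k),r["xy"])
                print(n,k,round(r["conf"],2),np.array(r["xy"]),m.sum(),np.array(rc[0]),np.array(rc[1]),rc[2])
for k in("block_grip","micrometer","vial_mid","spare_mid","puck_mid"):
    if("top",k) in D and ("side",k) in D: print(k,tri(C["top"],D["top",k],C["side"],D["side",k]))
# corners of candidate: block
```

```text
top block_grip 0.68 [216.1 227.8] 275 [217. 227.] [26.6 10.5] 56.3099365234375
top block_grip 0.54 [291.5 201. ] 388 [289.1 202.7] [29.1 14.5] 18.43494987487793
top micrometer 0.7 [286.2 212.8] 2000 [287.9 206.8] [53.2 54.6] 63.43495178222656
top clip_far 0.84 [287.7 208.5] 2168 [288.5 208. ] [56. 55.] 90.0
top clip_near 0.57 [283.6 207.2] 2026 [288.  207.5] [55. 54.] 90.0
top vial_mid 0.5 [288.1 210.4] 2155 [287.3 207.4] [54.6 55.9] 26.56505012512207
top vial_mid 0.43 [243.9 203.2] 66 [243.3 201.8] [8.5 7.8] 45.0
top puck_mid 0.66 [289.5 251.8] 108 [286.5 250.5] [11. 11.] 90.0
top drum 0.81 [289.7 208.8] 2044 [288.5 207.5] [55. 53.] 90.0
side block_grip 0.73 [305.9 225.8] 440 [306.8 224.2] [34.4 13.4] 86.8201675415039
side block_grip 0.59 [265.3 193.2] 500 [265.  190.5] [21.9 29. ] 45.0
side micrometer 0.6 [305.7 246.3] 2756 [305. 243.] [60. 64.] 90.0
side clip_far 0.93 [307.2 245.6] 2814 [305.5 243. ] [60. 63.] 90.0
side clip_near 0.84 [303.2 246.1] 2721 [306. 243.] [60. 62.] 90.0
side vial_mid 0.68 [294.9 206.5] 126 [297.5 205.5] [13.  9.] 90.0
side spare_mid 0.78 [304. 302.] 222 [303.9 301.6] [22.3 10.9] 67.38013458251953
side puck_mid 0.41 [259.6 253.5] 118 [259.  259.5] [12. 11.] 0.0
side drum 0.98 [306.8 243.6] 2797 [306.1 243.1] [64.  63.1] 38.65980911254883
block_grip (array([ 564.2,  171.9, -173.6]), np.float64(109.95350205070055))
micrometer (array([539.8, -43.3,  14.4]), np.float64(12.268325366840855))
vial_mid (array([517.8, -42.5, 173.8]), np.float64(0.9364782298989078))
puck_mid (array([424.9, -49.2,  40.2]), np.float64(5.605223696560796))
```

The zoom shows the micrometer at top (266,198) and side (307,207), and the brass plug of the far clip at the other end. The plate and shoulder corners are clear, so I'll fit the pose to those.

```bash
cat > fit.py <<'E'
from h import *
from scipy.optimize import least_squares
np.set_printoptions(precision=2,suppress=True)
C={n:bot.camera(n) for n in("top","side")}
T=lambda a,b:(235+a/4-.4,165+b/4-.4)
S=lambda a,b:(255+(a-440)/3.6-.4,190+b/3.6-.4)
# local (x,y,z above rim)
top=[((32,50,0),T(160,93)),((32,-50,0),T(298,135)),((-32,50,0),T(131,188)),((-32,-50,0),T(275,226)),((0,64,6),T(125,133)),
((16,38,8),T(164,124)),((16,-38,8),T(276,161)),((-16,38,8),T(155,154)),((-16,-38,8),T(268,196))]
side=[((32,50,0),S(680,83)),((-32,50,0),S(580,83)),((-32,-50,0),S(578,203)),((32,-50,0),S(680,203)),((0,64,6),S(627,60)),
((16,-38,8),S(653,184)),((-16,-38,8),S(604,184))]
def W(p,L):
    c,s=np.cos(p[2]),np.sin(p[2]);L=np.array(L,float)
    return np.c_[p[0]+c*L[:,0]-s*L[:,1],p[1]+s*L[:,0]+c*L[:,1],p[3]+L[:,2]]
def f(p,sel=("top","side")):
    r=[]
    for n,l in(("top",top),("side",side)):
        if n in sel: r.append((proj(C[n],W(p,[a for a,_ in l]))-np.array([b for _,b in l])).ravel())
    return np.concatenate(r)
if __name__=="__main__":
    x0=atz(C["top"],T(215,160),92)
    for sel in(("top","side"),("top",),("side",)):
        g=(lambda q:f([*q,92],sel)); r=least_squares(g,[x0[0],x0[1],-.25],loss="soft_l1"); print(sel,r.x,np.abs(r.fun).mean())
    r=least_squares(f,[x0[0],x0[1],-.25,92],loss="soft_l1");print("free z",r.x); print(f(r.x).reshape(-1,2))
    for n in C:
        im=C[n]["pixels"][:,:,::-1].copy();im=cv2.resize(im,None,fx=4,fy=4,interpolation=0)
        box=[(x,y,z) for z in(31-23,54) for x,y in((10,22),(-10,22),(-10,-22),(10,-22))]
        q=proj(C[n],W(r.x,box+[a for a,_ in top]))
        for u in q: cv2.circle(im,tuple(int(v) for v in (u+.5)*4),3,(0,0,255),1)
        c=q[0]*4; x,y=int(c[0])-190,int(c[1])-160; cv2.imwrite(f"pics/f_{n}.png",im[y:y+400,x:x+400])
    cv2.imwrite("pics/fit.png",np.hstack([cv2.imread(f"pics/f_{n}.png") for n in C]))
    print(bot.get_state()["t"])
E
python3 fit.py
```

```text
('top', 'side') [545.14 -47.85  -0.3 ] 0.6069561789731912
('top',) [544.89 -46.86  -0.29] 0.7212047281476922
('side',) [545.24 -49.19  -0.31] 0.37519361384786976
free z [545.68 -46.99  -0.3   89.02]
[[-0.55  0.2 ]
 [ 0.81  0.21]
 [-0.19 -0.88]
 [-0.04  0.29]
 [-0.31 -0.38]
 [ 1.04 -1.2 ]
 [ 0.57 -2.37]
 [-0.16  2.73]
 [-0.77  0.38]
 [-1.56  0.19]
 [-0.13 -0.  ]
 [ 0.07  0.26]
 [-0.03  0.54]
 [-0.04  0.52]
 [ 0.41 -0.62]
 [-0.07 -0.75]]
1.5
```

View pics/fit.png

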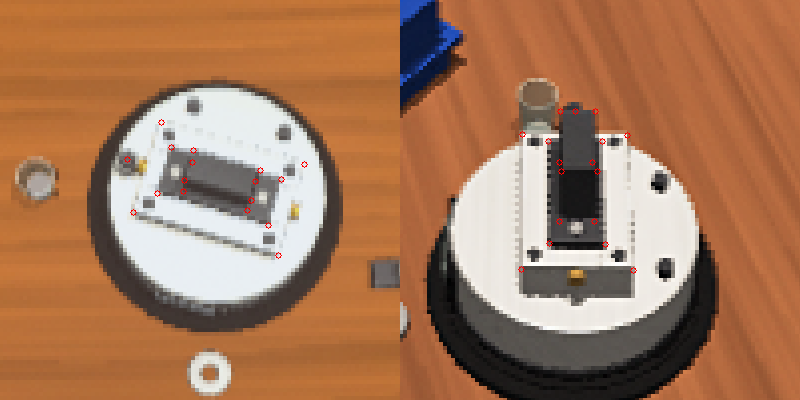

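Run:
```python
from station import bot
from scipy.spatial.transform import Rotation as R
import numpy as np
s=bot.get_state();r=R.from_quat(s["eef_rot"]).as_matrix();print(s["tcp_pos"],s["eef_rot"]);print(r.round(4))
ty=np.arctan2(r[1,1],r[0,1]);want=np.arctan2(np.cos(.3),np.sin(.3))
for k in(-1,0,1): print("turn z",want-ty+k*np.pi,(want-ty+k*np.pi)/2)
print("shift to z260",(np.array([545.2,-47.8,260])-s["tcp_pos"])/200)
```

```text
[ 180.55343797 -650.41588077  218.64734338] [ 9.90847651e-01  1.34984934e-01 -9.77919611e-06 -3.39226252e-06]
[[ 0.9636  0.2675 -0.    ]
 [ 0.2675 -0.9636  0.    ]
 [-0.     -0.     -1.    ]]
turn z -0.5707965137800732 -0.2853982568900366
turn z 2.57079613980972 1.28539806990486
turn z 5.712388793399513 2.8561943966997565
shift to z260 [1.82323281 3.0130794  0.20676328]
```

```bash
python3 -m inch '[0.12,0.19,0.05,0,0,0, 0.24,0.38,0.1,0,0,0, 0.36,0.57,0.15,0,0,0, 0.48,0.76,0.2,0,0,0, 0.6,0.95,0.2,0,0,0]' 0.5
python3 -m inch '[0.12,0.19,0,0,0,-0.057, 0.24,0.38,0,0,0,-0.114, 0.36,0.57,0,0,0,-0.171, 0.48,0.76,0,0,0,-0.228, 0.6,0.95,0,0,0,-0.2854]'
python3 -m inch '[0.12,0.19,0,0,0,0, 0.24,0.38,0,0,0,0, 0.36,0.57,0,0,0,0, 0.48,0.76,0,0,0,0, 0.6,0.95,0,0,0,0]'
```

```text
t: 2.0
tcp_pos: [301.3, -459.1, 260.3]
eef_rot: [0.991, 0.135, 0.0, 0.001]
force: [1.0, -0.7, -0.2]
width: 70.2
gripper_force: 0.0
t: 2.5
tcp_pos: [421.1, -268.7, 259.0]
eef_rot: [0.988, -0.152, 0.0, 0.0]
force: [0.0, -0.1, 0.2]
width: 69.6
gripper_force: 0.0
t: 3.0
tcp_pos: [541.2, -78.5, 258.9]
eef_rot: [0.989, -0.149, 0.0, 0.0]
force: [0.7, -0.6, -0.3]
width: 69.6
gripper_force: 0.0
```

```bash
cat > st.py <<'E'
from station import bot
from scipy.spatial.transform import Rotation as R
import numpy as np
np.set_printoptions(precision=2,suppress=True)
s=bot.get_state();r=R.from_quat(s["eef_rot"]).as_matrix();by=np.array([.2955,.9553,0])
print("t",s["t"],"tcp",s["tcp_pos"],"q",s["q"],"f",s["force"],"tq",s["ft_torque"],"w",s["width"],"gf",s["gripper_force"])
print("tool y yaw err",np.arctan2(r[1,1],r[0,1])-(np.pi/2-.3),"tool z",r[:,2],"fy_block",s["force"]@by)
E
python3 st.py
```

```text
t 3.0 tcp [541.23 -78.55 258.9 ] q [-0.19 -0.17  1.66 -0.    1.65  1.68] f [ 0.71 -0.61 -0.28] tq [ 0.04 -0.   -0.01] w 69.5697047962365 gf 0.0
tool y yaw err -3.1414241081812975 tool z [ 0. -0. -1.] fy_block -0.3688666485175414
```

```bash
python3 -m inch '[0.023,0.163,-0.1,0,0,0, 0.023,0.163,-0.25,0,0,0, 0.023,0.163,-0.393,0,0,0, 0.023,0.163,-0.393,0,0,0]'
python3 - <<'E'
from h import *
o=[]
for n in("top","side"):
    c=bot.camera(n);im=c["pixels"][:,:,::-1]
    q=proj(c,[545,-48,140])[0].astype(int);print(q)
    o.append(cv2.resize(im[q[1]-50:q[1]+50,q[0]-50:q[0]+50],(400,400),interpolation=0))
cv2.imwrite("pics/a1.png",np.hstack(o))
E
python3 st.py
```

```text
t: 3.4
tcp_pos: [543.8, -47.3, 176.4]
eef_rot: [0.989, -0.149, -0.003, 0.0]
force: [-0.1, 0.3, -0.3]
width: 69.6
gripper_force: 0.0
[289 201]
[307 215]
t 3.5 tcp [545.17 -47.91 180.85] q [-0.13 -0.15  1.77 -0.    1.53  1.74] f [-0.26  0.8   1.79] tq [ 0.06 -0.01  0.01] w 69.60748466318049 gf 0.0
tool y yaw err -3.1417716053442177 tool z [-0.  0. -1.] fy_block 0.6868623833884698
```

View pics/a1.png

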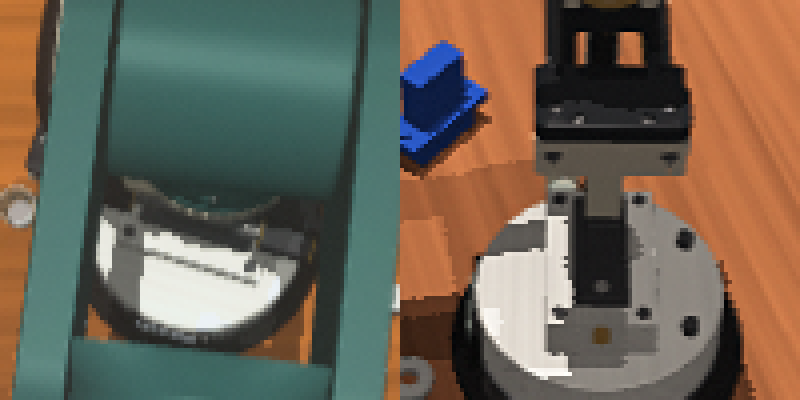

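In the side view the near finger (600,200 in the crop) is centred over the block (600,260), and the line-up looks right. I'll go down and grip.

```bash
python3 -m inch '[0,0,-0.12,0,0,0, 0,0,-0.24,0,0,0, 0,0,-0.32,0,0,0, 0,0,-0.37,0,0,0, 0,0,-0.37,0,0,0]'; python3 st.py
python3 -m inch '[0,0,0,0,0,0,0,0,0,0,0,0,0,0,0,0,0,0,0,0,0,0,0,0,0,0,0,0,0,0]' -0.2
python3 st.py
```

```text
t: 4.0
tcp_pos: [545.1, -47.9, 105.8]
eef_rot: [0.989, -0.15, -0.0, -0.0]
force: [-1.1, 0.5, -0.3]
width: 69.7
gripper_force: 0.0
t 4.0 tcp [545.08 -47.94 105.81] q [-0.13 -0.11  1.85  0.    1.4   1.74] f [-1.05  0.5  -0.33] tq [ 0.03 -0.01 -0.02] w 69.69643575941424 gf 0.0
tool y yaw err -3.1418531348158014 tool z [-0.  0. -1.] fy_block 0.164010781088503
t: 4.5
tcp_pos: [545.4, -47.8, 106.7]
eef_rot: [0.989, -0.149, 0.0, -0.0]
force: [0.2, -0.3, 4.7]
width: 43.7
gripper_force: 30.0
t 4.5 tcp [545.43 -47.76 106.68] q [-0.13 -0.11  1.85  0.    1.4   1.74] f [ 0.18 -0.35  4.66] tq [ 0.22  0.03 -0.02] w 43.67823999410749 gf 30.000847578048706
tool y yaw err -3.1415358757302796 tool z [ 0.  0. -1.] fy_block -0.27768610687219464
```

```bash
python3 -m inch '[0.0004,0.0014,0.003,-0.0096,0.003,0, 0.0009,0.0028,0.006,-0.0191,0.0059,0, 0.0009,0.0028,0.006,-0.0191,0.0059,0, 0.0009,0.0028,0.006,-0.0191,0.0059,0]'; python3 st.py
```

```text
t: 4.9
tcp_pos: [545.7, -47.2, 108.1]
eef_rot: [0.989, -0.149, -0.002, 0.02]
force: [-2.1, -0.6, 7.7]
width: 43.8
gripper_force: 30.0
t 4.9 tcp [545.68 -47.21 108.08] q [-0.11 -0.11  1.84 -0.04  1.41  1.77] f [-2.11 -0.58  7.71] tq [0.43 0.17 0.04] w 43.79769274925302 gf 30.001654028892517
tool y yaw err -3.1414041894288465 tool z [-0.01 -0.04 -1.  ] fy_block -1.179535388992599
```

```bash
python3 -m inch '[0.0005,0.0018,0.0038,-0.0108,0.0033,0, 0.0012,0.0037,0.0076,-0.0215,0.0066,0, 0.0012,0.0037,0.0076,-0.0215,0.0066,0]'; python3 st.py
python3 -m inch '[0.0005,0.0018,0.0042,-0.0108,0.0033,0, 0.0012,0.0037,0.0084,-0.0215,0.0067,0, 0.0012,0.0037,0.0084,-0.0215,0.0067,0]'; python3 st.py
python3 - <<'E'
from h import *
c=bot.camera("side");im=c["pixels"][:,:,::-1]
q=proj(c,[545,-48,110])[0].astype(int)
cv2.imwrite("pics/b1.png",cv2.resize(im[q[1]-40:q[1]+40,q[0]-45:q[0]+45],(720,640)[:2] if 0 else (630,560),interpolation=0))
E
```

```text
t: 5.2
tcp_pos: [546.0, -46.3, 109.8]
eef_rot: [0.988, -0.149, -0.006, 0.043]
force: [-2.0, 0.9, 9.5]
width: 44.2
gripper_force: 30.0
t 5.2 tcp [546.   -46.33 109.76] q [-0.08 -0.1   1.84 -0.09  1.42  1.8 ] f [-1.97  0.86  9.49] tq [-0.    0.32  0.04] w 44.16343235640836 gf 30.001218616962433
tool y yaw err -3.141267377021892 tool z [-0.02 -0.08 -1.  ] fy_block 0.24263775548179173
t: 5.5
tcp_pos: [546.3, -45.5, 111.3]
eef_rot: [0.987, -0.149, -0.009, 0.065]
force: [-0.6, 1.9, 7.6]
width: 43.4
gripper_force: 30.0
t 5.5 tcp [546.26 -45.47 111.31] q [-0.06 -0.09  1.83 -0.13  1.43  1.83] f [-0.61  1.91  7.6 ] tq [0.26 0.16 0.01] w 43.419368099946766 gf 30.001100599765778
tool y yaw err -3.1412115901981865 tool z [-0.04 -0.13 -0.99] fy_block 1.6476349412389377
```

View pics/b1.png

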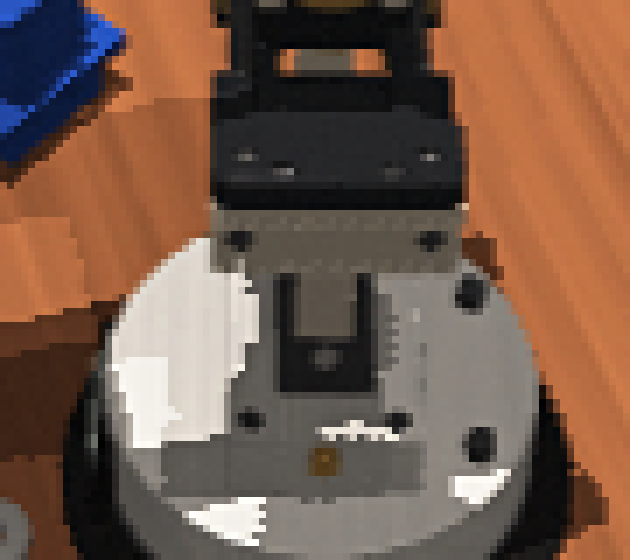

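```bash
cat > chk.py <<'E'
from h import *
import sys
np.set_printoptions(precision=0,suppress=True)
c=bot.camera("side");q=proj(c,[545,-48,110])[0].astype(int)
def corners(a,my,mz):
    L=[(x,y,z) for y,z in((-38,0),(-38,8)) for x in(-16,16)]
    o=[]
    for x,y,z in L:
        yy=my+np.cos(a)*y-np.sin(a)*z; zz=mz+np.sin(a)*y+np.cos(a)*z
        o.append((545.2+.9553*x+.2955*yy,-47.8-.2955*x+.9553*yy,92+zz))
    return ((proj(c,o)+.5-(q-[45,40]))*7)
print("seated",corners(0,0,0).tolist());print("lean-",corners(-.13,.32,4.93).tolist())
E
python3 chk.py
```

```text
seated [[276.5675915787917, 413.74205764716453], [374.82331890988996, 414.4417487175526], [276.9349474347496, 399.17428098376644], [375.8600079025943, 399.86515993622936]]
lean- [[277.0096622296823, 394.1701303266658], [376.04587362304085, 394.85712160347015], [277.361176674345, 376.8907338100101], [376.99710629554403, 377.5656767907321]]
```

The shoulder's lower edge sits at row 390, against 414 seated and 394 predicted for the lean. So the block did lean and the far end is up, with the tool pressing down throughout. Next I rock it the other way, keeping the far end up.

```bash
python3 -m inch '[-0.0008,-0.0025,0.003,0.0155,-0.0048,0, -0.0016,-0.0051,0.006,0.031,-0.0096,0, -0.0024,-0.0076,0.009,0.0466,-0.0144,0, -0.0031,-0.0102,0.012,0.0621,-0.0192,0, -0.0031,-0.0102,0.012,0.0621,-0.0192,0]'; python3 st.py
```

```text
t: 6.1
tcp_pos: [545.4, -48.1, 113.8]
eef_rot: [0.989, -0.15, 0.001, -0.001]
force: [-0.1, 2.1, 8.6]
width: 43.8
gripper_force: 30.0
t 6.1 tcp [545.44 -48.12 113.82] q [-0.14 -0.12  1.84  0.    1.41  1.74] f [-0.13  2.15  8.56] tq [ 0.43  0.17 -0.01] w 43.78236501188647 gf 30.001225769519806
tool y yaw err -3.1422375377346135 tool z [ 0.  0. -1.] fy_block 2.0128743209593325
```

```bash
cat >> chk.py <<'E'
print("level6.8",corners(0,0,6.8).tolist(),"B",corners(.13,-.3,11.5).tolist())
im=c["pixels"][:,:,::-1];cv2.imwrite(sys.argv[1],cv2.resize(im[q[1]-40:q[1]+40,q[0]-45:q[0]+45],(630,560),interpolation=0))
E
python3 chk.py pics/b2.png|tail -1; python3 st.py
```

```text
level6.8 [[276.8795293938105, 401.3720754748742], [375.7036122230547, 402.0642954215481], [277.25110685227025, 386.634865164339], [376.7522733492431, 387.3180147415745]] B [[276.86874177763656, 401.73426758317214], [375.6723649452353, 402.4266815264767], [277.25544240642574, 389.7180455436335], [376.80435682121816, 390.40440642705926]]
t 6.15 tcp [545.5  -48.08 113.85] q [-0.13 -0.12  1.84  0.    1.41  1.74] f [-0.05  1.59  8.98] tq [ 0.38  0.11 -0.01] w 43.887389370402126 gf 30.001588761806488
tool y yaw err -3.142262795347478 tool z [ 0.  0. -1.] fy_block 1.5076846009763052
```

View pics/b2.png

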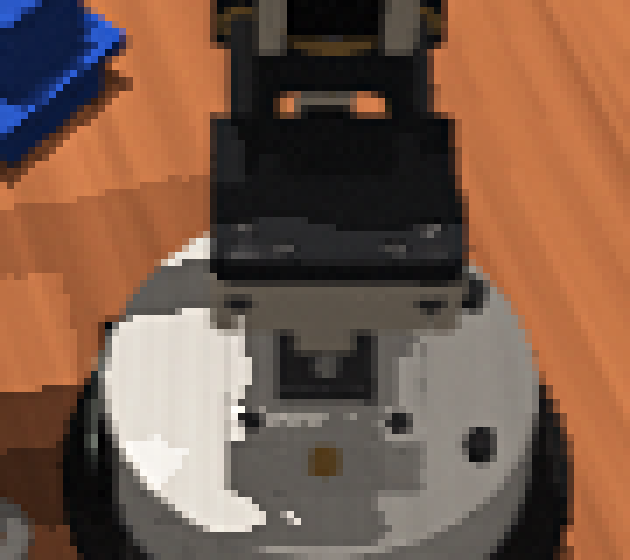

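The lower edge is at row 399, as expected for a level block about 7 mm up. The brass plug is still at row 460, so the base has stayed down. I'll continue to the opposite lean.

```bash
python3 -m inch '[-0.0008,-0.0025,0.006,0.0155,-0.0048,0, -0.0016,-0.005,0.012,0.031,-0.0096,0, -0.0024,-0.0075,0.018,0.0466,-0.0144,0, -0.0031,-0.01,0.023,0.0621,-0.0192,0, -0.0031,-0.01,0.023,0.0621,-0.0192,0]'; python3 -m inch '[0,0,0,0,0,0,0,0,0,0,0,0]'; python3 st.py
```

```text
t: 6.65
tcp_pos: [544.9, -49.8, 118.3]
eef_rot: [0.987, -0.149, 0.01, -0.065]
force: [-0.9, 4.1, 10.4]
width: 43.9
gripper_force: 30.0
t: 6.85
tcp_pos: [545.0, -49.7, 118.6]
eef_rot: [0.987, -0.149, 0.01, -0.064]
force: [-2.5, 0.6, 11.1]
width: 44.0
gripper_force: 30.0
t 6.85 tcp [544.97 -49.75 118.63] q [-0.21 -0.13  1.86  0.13  1.41  1.64] f [-2.45  0.55 11.08] tq [0.83 0.3  0.04] w 44.01452965056923 gf 30.001736283302307
tool y yaw err -3.1414566714563 tool z [ 0.04  0.12 -0.99] fy_block -0.19795317626326717
```

```bash
python3 chk.py pics/b3.png|tail -1; python3 st.py
```

```text
level6.8 [[276.8795293938105, 401.3720754748742], [375.7036122230547, 402.0642954215481], [277.25110685227025, 386.634865164339], [376.7522733492431, 387.3180147415745]] B [[276.86874177763656, 401.73426758317214], [375.6723649452353, 402.4266815264767], [277.25544240642574, 389.7180455436335], [376.80435682121816, 390.40440642705926]]
t 6.9 tcp [544.98 -49.72 118.61] q [-0.21 -0.13  1.86  0.13  1.41  1.64] f [-2.39  0.63 11.92] tq [0.81 0.34 0.07] w 43.7043081347496 gf 30.001849830150604
tool y yaw err -3.1414407659664567 tool z [ 0.04  0.12 -0.99] fy_block -0.10296716879979936
```

View pics/b3.png

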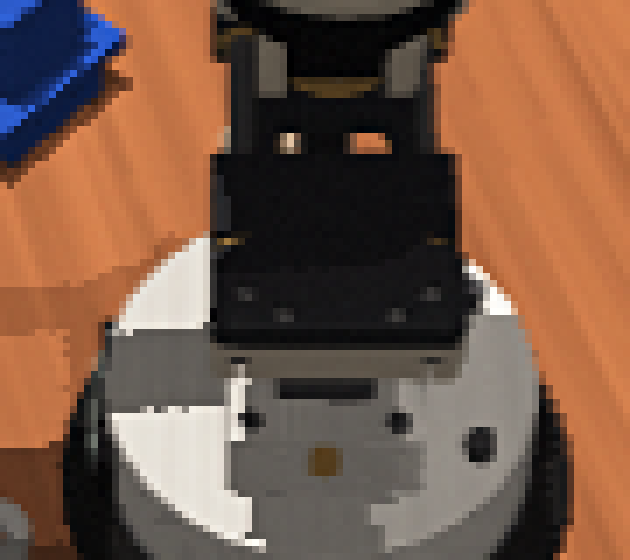

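The lower edge is at row 399 (402 expected) and the plug is still at 460. So the block leans the other way with both ends up and the base down. I'll level it and lift.

```bash
python3 -m inch '[0.0008,0.0025,0.01,-0.0155,0.0048,0, 0.0016,0.005,0.02,-0.031,0.0096,0, 0.0024,0.0075,0.03,-0.0466,0.0144,0, 0.0031,0.01,0.04,-0.0621,0.0192,0, 0.0031,0.01,0.04,-0.0621,0.0192,0]'; python3 st.py
python3 -m inch '[0,0,0.02,0,0,0, 0,0,0.04,0,0,0, 0,0,0.06,0,0,0, 0,0,0.09,0,0,0, 0,0,0.09,0,0,0]';python3 -m inch '[0,0,0,0,0,0,0,0,0,0,0,0]'; python3 st.py
python3 - <<'E'
from h import *
o=[]
for n in("top","side"):
    c=bot.camera(n);im=c["pixels"][:,:,::-1]
    q=proj(c,[545,-48,120])[0].astype(int)
    L=[(x,y,z) for z in(18,38) for x,y in((-12,-27),(12,-27))]
    P=proj(c,[(545.2+.9553*x+.2955*y,-47.8-.2955*x+.9553*y,92+z) for x,y,z in L])
    if n=="side": print(((P+.5-(q-50))*4).round())
    o.append(cv2.resize(im[q[1]-50:q[1]+50,q[0]-50:q[0]+50],(400,400),interpolation=0))
cv2.imwrite("pics/c1.png",np.hstack(o))
E
```

```text
t: 7.4
tcp_pos: [545.2, -47.3, 125.3]
eef_rot: [0.989, -0.149, -0.0, 0.001]
force: [0.2, 0.4, -1.1]
width: 43.7
gripper_force: 30.0
t 7.4 tcp [545.21 -47.33 125.32] q [-0.13 -0.12  1.83 -0.    1.43  1.74] f [ 0.2   0.42 -1.07] tq [ 0.09  0.02 -0.01] w 43.74067111992915 gf 29.999596774578094
tool y yaw err -3.140616134017444 tool z [-0. -0. -1.] fy_block 0.46233919664124407
t: 7.9
tcp_pos: [545.6, -48.0, 144.6]
eef_rot: [0.989, -0.15, 0.001, -0.0]
force: [-0.2, -0.2, -2.3]
width: 43.9
gripper_force: 30.0
t: 8.1
tcp_pos: [545.1, -47.9, 143.2]
eef_rot: [0.989, -0.149, -0.0, -0.0]
force: [-0.5, 0.1, -2.0]
width: 44.0
gripper_force: 30.0
t 8.1 tcp [545.09 -47.85 143.23] q [-0.13 -0.13  1.81  0.    1.46  1.74] f [-0.55  0.05 -1.99] tq [ 0.05  0.02 -0.03] w 43.96503221779849 gf 29.99949485063553
tool y yaw err -3.1416492329560177 tool z [-0.  0. -1.] fy_block -0.1099423551569015
[[181. 250.]
 [224. 250.]
 [182. 228.]
 [225. 228.]]
```

View pics/c1.png

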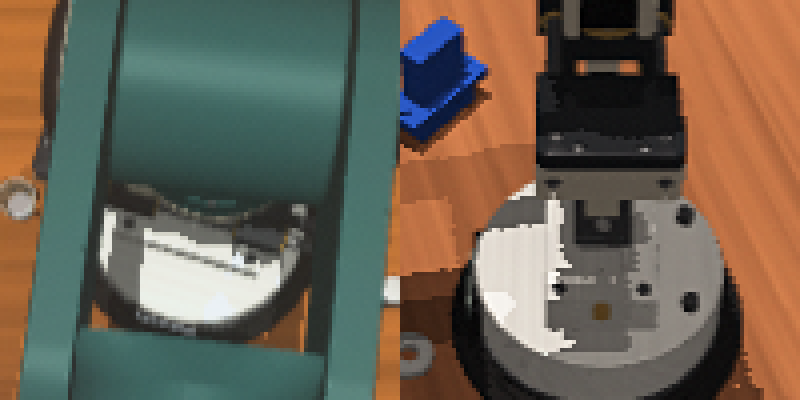

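```bash
python3 -c "
from station import bot
print(bot.job_done())"
```

```text
the job is handed in; nothing more can be done
None
```

The block is free and I've handed the job in: I leaned it towards the micrometer first and then the other way, and it is now held level about 15 mm above the socket. The base showed no visible lift in the side-camera pictures, and I saw no contact with anything else on the bench.

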